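# Shim the rocking film viewer

## Task

The film viewer rocks because the foot under its near right corner is too short. Push the wooden wedge along the bench, thin end first, under that foot until the viewer stands level and no longer rocks, then press down on the round corner of the deck right above that foot to check that it stays put. Only push and press: do not pick the wedge up, and leave everything else on the bench where it is.

Things in the scene. Friction and masses are not known exactly. Their poses are not given: they have to be found in the camera images.
- viewer (a joint): lean of the film viewer (grey machine, flat deck 260 x 180 mm with a round lug at each corner over a foot, screen hood at the back) onto its short foot, rad: 0.048 = fully leaning, short foot on the bench, where its weight (some 3 N at that foot) puts it; 0 = level, other three feet down, a hard stop. It rocks about the line through its near-left and far-right feet, which stay put. Raising the short foot 7 mm brings 0.
- short_foot (a point): lowest point of the viewer's short foot, a black dome of 18 mm radius under the round lug at the deck's near right corner, the one the wedge lies beside. The deck's underside is 34 mm above the bench; the lug (52 mm across) reaches 26 mm past this point. x: from the viewer's front to its back, y: to its left. The wedge may come in from any open side.
- deck_corner (a point): point on top of the viewer's flat deck straight above the short foot, in the middle of the round corner lug (52 mm across), 68 mm above the bench when level, 7 mm lower when leaning; nothing stands on the deck within 60 mm of it. Press here, straight down, with some 5 to 15 N, within 50 mm of this point.
- wedge: loose wooden wedge, 80 g, 110 mm long, 60 wide, 20 high at its flat thick end, 2 at its thin end. Origin: centre of its underside. x: along it to the thin end (at +55 mm; thick end at -55 mm), z up. Pushed at the thick end (3 to 8 N, rising steeply once level) it lifts the foot; it does not slip back when let go. The foot must bear on it within 20 mm of its mid-line.
- can_small: small flat round film can, steel, 125 mm across, 30 mm high; a bystander. Origin: centre of its underside.
- can_large: large flat round film can, steel with a yellow band, 181 mm across, 38 mm high; a bystander. Origin: centre of its underside.
- loupe: upright round magnifier, clear foot and black top, 44 mm across, 46 mm high; a bystander. Origin: centre of its underside.
- block: plain flat wooden offcut 80 x 35 x 18 mm, even in thickness (not the wedge); a bystander. Origin: centre of its underside.
- brush: dusting brush lying down, 170 mm long; a bystander.
- core_a: black plastic film core, a ring 52 mm across, 17 mm high; a bystander. Origin: centre of its underside.
- core_b: white plastic film core, a ring 52 mm across, 17 mm high; a bystander. Origin: centre of its underside.
Not all that is in view belongs to the job. What is shaped like the wedge but blue or orange is not meant.

How it is judged (in metres and radians):
On the way, in this order (a step that is already met when the one before it is completed fails the run):
1. the wedge is under the short foot and the viewer stands level on it (value of joint viewer below 0.006 rad and contact force between wedge and viewer above 1 N and y of short_foot in the frame of wedge between -0.02 and 0.02 m and angle between wedge's own z axis and vertical below 0.06 rad and height (world z) of wedge below 0.004 m), for 0.2 s.
2. the fingers press down on the corner above the foot and the viewer does not give (contact force between the fingers and viewer above 3 N and horizontal distance between the grasp point and deck_corner below 0.05 m and height (world z) of the grasp point above 0.06 m and value of joint viewer below 0.007 rad), for 0.15 s.
At the end, for the whole second after the job is handed in: Viewer within 0.006 rad of level, its short foot bearing with over 1 N on the wedge within 20 mm of its mid-line, wedge flat on the bench and at rest; the corner above the foot (within 50 mm) was then pressed with over 3 N for 0.15 s with the lean under 0.007 rad (all of step 1 and linear speed of wedge below 0.01 m/s); the robot touches nothing.
It fails at once if the wedge is lifted off the bench or turned over (height (world z) of wedge above 0.015 m or angle between wedge's own z axis and vertical above 0.35 rad).
It fails at once if another thing on the bench is moved by more than 20 mm (distance of any of can_small, can_large, loupe, block, brush, core_a, core_b from where it was at the start of the episode above 0.02 m).
It also fails if it takes over 56 s, if anything falls off the work surface, if the arm or the gripper's body presses on something with over 40 N, if the wrist force passes 120 N, or if a joint passes its speed limit or range.

## Robot

A 6-joint arm with a two-finger parallel gripper is mounted at the origin on the work surface. World frame = base frame: x ahead of the robot, y to its left, z up, the work surface at z = 0. Lengths are in mm, angles in rad, forces in N, time in s.
With the tool pointing down it reaches from about 350 to 775 mm from the base axis. Payload 7.3 kg.
Tool frame: the origin (TCP) lies at the very end of the fingers, on their centre line; the grasp point (between the pads) lies 19 mm behind it; x points along the fingers, z is the direction in which the jaws open and shut, and the axes are right-handed (so a half turn about x gives the same grasp; the last joint's range is limited). The gripper opens to 92 mm and grips with 3 to 60 N. Pads are 19 mm wide; open, the fingers measure 130 mm over their backs; the gripper's body (75 mm by 190 mm) begins 47 mm behind the grasp point.
Start: joints at [-1.304, 0.342, 1.524, -0, 1.275, -0.146], TCP at [210.641, -480.911, 226.741] pointing down, gripper open.
Joint ranges: [-2.53, 2.53], [-0.77, 2.02], [0.04, 2.7], [-1, 4.14], [0.28, 2.66], [-3.11, 3.11]. Speed limits (rad/s): [2.57, 2.57, 3.14, 3.14, 3.14, 3.14].

## Interface

Orientations are given as [roll, pitch, yaw] about the fixed x, y, z axes, in that order (R = Rz(yaw) Ry(pitch) Rx(roll)).
In Python, from plant import * gives the robot as it stands.
- The arm moves only by the tool carry_out, never from a script. Its argument "rows" is a list of rows, each a list of 4 numbers: the shift along the world's x, y, z in mm, then the turn about the world's z in degrees. In form: [[x, y, z, twist], ...]. A call has 1 to 20 rows; each row is the pose to reach, as a shift and turn from the pose measured when the call began; what a row does not reach only later rows make up. A row lasts 1/12 s, in which the tool goes at most 41.7 mm and 7.16 degrees, less where a joint would pass 70% of its speed; a pose out of reach is approached as far as the arm can. A call with a gripper value outside its range is refused whole. "hand" is the finger opening in mm, from 0 to 91.8, set as the call begins (left out, the last holds). The fingers move at their own pace and stop on an object; the grip force is fixed at half the most. Time passes only in rows, so rows that repeat a pose let the fingers close. It gives the time, the measured TCP pose, the force and the opening at its end, in the units of the state.
- get_obs(): the state, without advancing time (a new reading comes with each control period).
- capture(name): name is "scene" or "side" or "wrist"; returns the picture (480x640x3 uint8, red, green, blue); there is no depth.
- camera_info(name): a dict with "camera_matrix" (3x3 intrinsics, pixels), "pose" (4x4, takes a point from camera to world coordinates); the wrist camera has in their place "mount" (4x4, takes a point from camera to tool coordinates, whose origin is the TCP and whose axes are the tool frame's). Camera axes: x right, y down, z forward; pixel columns grow to the right and rows downward; lengths in mm; the calibration is good to about 2 mm. The wrist camera is an equidistant fisheye: a pixel r from the principal point sees the ray r / f radians off the axis. A picture is of the moment at which its call begins: read the wrist's pose just before it. camera_info takes no time and is no camera call.
- close_job(): hands the job in, once; it reports no verdict.
The state is a dict: "time": time; "joint_positions": joint angles; "dq": joint speeds; "tau": joint torques, N m; "tool_pos": TCP position; "tcp_rot": TCP orientation; "contact_force": force on the tool from outside, world axes, zero at the start; "moment": the same for the moment, N m; "grip_width": finger opening in mm.
Only numpy, scipy, OpenCV 4.12 (cv2) and the standard library are available. Lean on these libraries where they do the work, as an engineer would, in place of code of your own. Each camera call takes 0.05 s, during which the arm holds its last target. There are 200 camera calls.

## Working session

There is one attempt and no reset: what is moved stays moved. The work goes in short steps, Python scripts to look and compute and a tool call to move; the robot and the scene stay as the last step left them, time stands still between calls to the robot, and variables do not carry over. Pictures are saved under pics/ and viewed, about 8 in all and at most 12, crops included, and the job is handed in when it is done.

Besides the shell and the picture viewer there is one more tool, called after "Emit:" in YAML: its name, and indented under it one key for each argument. carry_out: Moves the arm, as the interface text tells. Its arguments: {"type":"object","properties":{"rows":{"type":"array"},"hand":{"type":"number"}},"required":["rows"]}

```bash
mkdir -p pics; ls; python3 - <<'E'
from plant import *
import cv2,numpy as np
o=get_obs();print(o)
for n in("scene","side"):
    cv2.imwrite(f"pics/{n}0.png",capture(n)[:,:,::-1]);print(n,camera_info(n))
print(camera_info("wrist"))
E
```

```text
pics
{'time': 0.0, 'joint_positions': array([-1.30399431e+00,  3.42718679e-01,  1.52502934e+00, -2.06631800e-05,
        1.27539573e+00, -1.46035981e-01]), 'dq': array([-3.94164397e-05, -1.06422665e-03, -5.91661272e-04, -1.00937680e-03,
       -1.63066092e-03, -1.54104448e-03]), 'tau': array([ 8.46718194e-05, -4.31249428e+01, -2.44218224e+01,  7.16831814e-02,
        5.60270820e-02, -1.23723808e-04]), 'tool_pos': array([ 210.52262774, -480.49076971,  226.04276238]), 'tcp_rot': array([3.00829454, 1.5692451 , 1.85034224]), 'contact_force': array([ 0.47586991, -0.01869104,  0.65624417]), 'moment': array([-0.00312466,  0.02103907,  0.02812809]), 'grip_width': 91.87215452377711}
scene {'camera_matrix': array([[487.53606503,   0.        , 326.66888808],
       [  0.        , 487.53606503, 242.03976104],
       [  0.        ,   0.        ,   1.        ]]), 'pose': array([[ 9.66442370e-02,  8.36979556e-01, -5.38632634e-01,
         1.18166667e+03],
       [ 9.95228743e-01, -7.39749503e-02,  6.36196164e-02,
        -7.42359601e+01],
       [ 1.34029959e-02, -5.42211149e-01, -8.40135364e-01,
 
[... 463 characters left out ...]
02],
       [ 1.67688609e-02, -6.47941276e-01, -7.61505685e-01,
         1.11818380e+03],
       [ 0.00000000e+00,  0.00000000e+00,  0.00000000e+00,
         1.00000000e+00]])}
{'camera_matrix': array([[371.64829954,   0.        , 324.57922552],
       [  0.        , 371.64829954, 233.69529783],
       [  0.        ,   0.        ,   1.        ]]), 'mount': array([[-4.44989116e-04, -2.83066426e-01,  9.59100204e-01,
        -1.58732344e+02],
       [ 5.58083486e-04, -9.59100219e-01, -2.83066172e-01,
         7.63132538e+01],
       [ 9.99999745e-01,  4.09296620e-04,  5.84763857e-04,
        -8.18861194e-01],
       [ 0.00000000e+00,  0.00000000e+00,  0.00000000e+00,
         1.00000000e+00]])}
```

View pics/scene0.png

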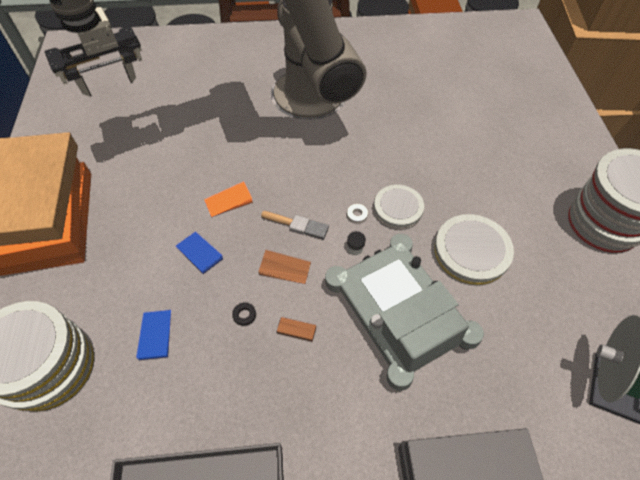

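View pics/side0.png

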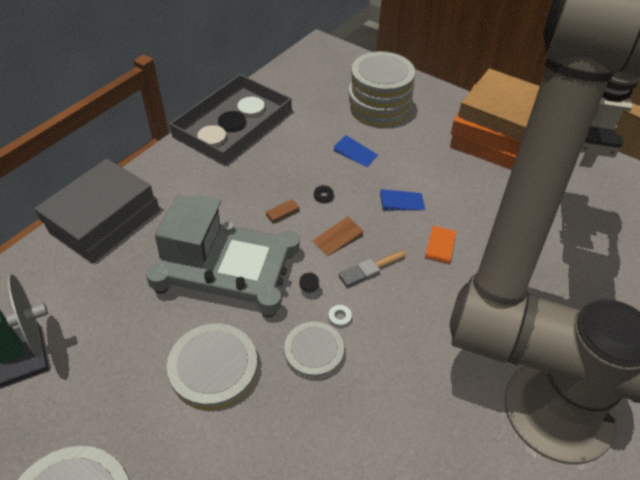

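The scene view shows brown candidates at (285,266), which is about 110x60, and (296,329), which is smaller and so the block. The blue ones at (199,252) and (155,334) and the orange one at (229,199) are decoys. The viewer's near right lug is at about (340,280), beside the larger brown piece. I'll confirm this in a crop.

```bash
cat > h.py <<'E'
from plant import *
import cv2,numpy as np
def ray(n,uv):
    c=camera_info(n);K=c["camera_matrix"];P=c["pose"]
    return P[:3,3],P[:3,:3]@np.linalg.inv(K)@np.array([*uv,1.])
def onz(n,uv,z):
    p,d=ray(n,uv);return p+d*(z-p[2])/d[2]
def tri(a,b):
    (p,d),(q,e)=ray("scene",a),ray("side",b)
    s=np.linalg.lstsq(np.c_[d,-e],q-p,rcond=None)[0]
    A,B=p+d*s[0],q+e*s[1];return (A+B)/2,np.linalg.norm(A-B)
E
python3 - <<'E'
from h import *
w={"scene":(225,220,150,130),"side":(255,180,110,140)}
out=[]
for n in w:
    im=cv2.imread(f"pics/{n}0.png");x,y,a,b=w[n]
    hsv=cv2.cvtColor(im,cv2.COLOR_BGR2HSV)
    m=cv2.inRange(hsv,(2,90,40),(14,200,190));
    N,l,s,c=cv2.connectedComponentsWithStats(m)
    for i in range(1,N):
        if s[i][4]>100 and x<c[i][0]<x+a and y<c[i][1]<y+b:
            cn=cv2.findContours((l==i).astype(np.uint8),0,1)[0][0]
            ap=cv2.approxPolyDP(cn,3,True)[:,0]
            print(n,s[i],c[i].round(),[(tuple(p),onz(n,p,0)[:2].round()) for p in ap.tolist()])
    out.append(cv2.resize(im[y:y+b,x:x+a],None,fx=560/b*(1 if n=="scene" else 1)*.74,fy=560/b*.74,interpolation=cv2.INTER_CUBIC))
h=max(o.shape[0] for o in out)
out=[cv2.copyMakeBorder(o,0,h-o.shape[0],0,0,0) for o in out]
r=np.hstack(out);print(r.shape);cv2.imwrite("pics/crop1.png",r)
E
```

```text
scene [ 259  250   52   34 1156] [284. 267.] [((265, 250), array([ 552., -149.])), ((260, 274), array([ 617., -162.])), ((305, 282), array([648., -59.])), ((310, 262), array([595., -44.]))]
scene [277 317  39  24 593] [296. 329.] [((280, 319), array([ 735., -121.])), ((278, 332), array([ 765., -127.])), ((311, 340), array([790., -57.])), ((315, 325), array([756., -45.]))]
side [266 200  33  22 390] [282. 210.] [((298, 206), array([ 747., -131.])), ((289, 200), array([ 779., -134.])), ((266, 212), array([799., -66.])), ((276, 221), array([760., -57.]))]
side [313 217  50  38 969] [338. 236.] [((362, 230), array([ 571., -162.])), ((346, 217), array([ 628., -174.])), ((313, 241), array([647., -60.])), ((329, 254), array([592., -50.])), ((358, 237), array([ 567., -137.]))]
(414, 804, 3)
```

View pics/crop1.png

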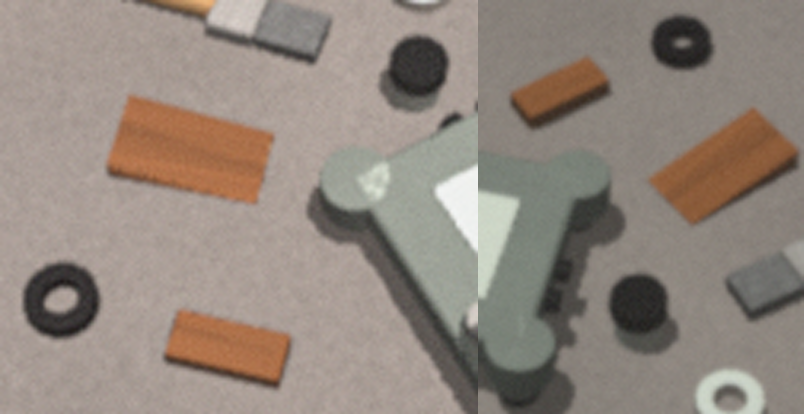

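The larger brown piece is the wedge. Its thick end is far from the viewer, showing a side face at crop-side (790,160). Its thin end faces the near right lug, at scene ≈(336,276) and side ≈(289,240). The small even piece is the block. Next I'll locate the lug and the other lugs.

```bash
python3 - <<'E'
from h import *
a=(336.4,276.5);b=(288.8,240)
print("lug",tri(a,b),onz("scene",a,61).round(),onz("side",b,61).round())
# other lugs top centres scene estimate
for n,p in {"NL":(401,245),"FL":(472,331),"FR":(400,372)}.items(): print(n,onz("scene",p,68).round())
for n,p in {"NL":(269,296),"FR":(None)}.items():
    if p: print(n,onz("side",p,68).round())
for n,pts in {"scene":[(356,240),(357,212),(316,228),(244,313),(296,329)],"side":[(310,283),(340,316),(360,272),(324,194),(282,210)]}.items():
    print(n,[onz(n,p,10)[:2].round() for p in pts])
E
```

```text
lug (array([668.01467446,   9.17594318,  53.2371544 ]), np.float64(1.7108238109414537)) [673.   9.  61.] [663.  14.  61.]
NL [609. 163.  68.]
FL [827. 270.  68.]
FR [897. 109.  68.]
NL [598. 167.  68.]
scene [array([549.,  72.]), array([466.,  85.]), array([506., -22.]), array([ 718., -198.]), array([766., -87.])]
side [array([573.,  52.]), array([468.,  85.]), array([500., -43.]), array([ 714., -199.]), array([765., -88.])]
```

```bash
cat >> h.py <<'E'
from scipy.spatial.transform import Rotation as Ro
def pose():
    o=get_obs();return o["tool_pos"],Ro.from_euler("xyz",o["tcp_rot"]).as_matrix()
def wz(T,uv,z):
    p,R=T;c=camera_info("wrist");K=c["camera_matrix"];M=c["mount"]
    d=(np.array(uv)-K[:2,2])/K[0,0];r=np.hypot(*d)+1e-12
    v=np.r_[d/r*np.sin(r),np.cos(r)]
    v=R@M[:3,:3]@v;q=p+R@M[:3,3];return q+v*(z-q[2])/v[2]
def wpx(T,X):
    p,R=T;c=camera_info("wrist");K=c["camera_matrix"];M=c["mount"]
    v=M[:3,:3].T@(R.T@(np.array(X)-p)-M[:3,3]);r=np.hypot(v[0],v[1]);a=np.arctan2(r,v[2])
    return K[:2,2]+K[0,0]*a*v[:2]/r
E
python3 - <<'E'
from h import *
p,R=pose();print(R.round(3))
E
```

```text
[[-0.     0.916  0.401]
 [ 0.001  0.401 -0.916]
 [-1.     0.    -0.001]]
```

Emit:
carry_out:
  rows:
    - [40,30,20,0]
    - [80,60,20,0]
    - [115,85,20,0]
    - [150,110,20,0]
    - [185,140,20,0]
    - [215,165,20,0]
    - [245,190,20,0]
    - [275,215,20,0]
    - [305,240,20,0]
    - [335,265,20,0]
    - [365,290,20,0]
    - [380,310,20,0]
    - [390,320,20,0]
    - [390,320,20,0]
    - [390,320,20,0]
    - [390,320,20,0]
  hand: 20

```text
time: 1.43
tool_pos: [599.6, -161.7, 245.9]
tcp_rot: [-2.597, 1.569, 2.527]
contact_force: [-0.2, 0.5, -0.5]
grip_width: 19.6
```

```bash
python3 - <<'E'
from h import *
T=pose();im=capture("wrist")[:,:,::-1].copy();np.save("T1.npy",np.c_[T[0],T[1]])
cv2.imwrite("pics/w1.png",im)
for X in [(620.5,-53,2),(593,-153,20),(668,10,61),(668,10,0)]: print(X,wpx(T,X).round())
hsv=cv2.cvtColor(im,cv2.COLOR_BGR2HSV)
m=cv2.inRange(hsv,(2,90,40),(14,210,220));N,l,s,c=cv2.connectedComponentsWithStats(m)
for i in range(1,N):
    if s[i][4]>1000:
        cn=cv2.findContours((l==i).astype(np.uint8),0,1)[0][0]
        ap=cv2.approxPolyDP(cn,5,True)[:,0]
        print(s[i],[(tuple(q),wz(T,q,0)[:2].round(),wz(T,q,20)[:2].round()) for q in ap.tolist()])
E
```

```text
(620.5, -53, 2) [242. 141.]
(593, -153, 20) [315. 202.]
(668, 10, 61) [188.  75.]
(668, 10, 0) [208.  82.]
[ 285    0   77   66 2493] [((300, 0), array([790., -48.]), array([784., -52.])), ((286, 19), array([764., -43.]), array([759., -48.])), ((341, 65), array([ 739., -119.]), array([ 735., -120.])), ((361, 41), array([ 773., -128.]), array([ 767., -128.])), ((314, 0), array([796., -62.]), array([790., -65.]))]
[ 225  117  111  109 5703] [((258, 117), array([651., -59.]), array([652., -63.])), ((225, 159), array([594., -42.]), array([598., -46.])), ((299, 225), array([ 557., -148.]), array([ 563., -147.])), ((335, 183), array([ 617., -165.]), array([ 620., -164.]))]
```

View pics/w1.png

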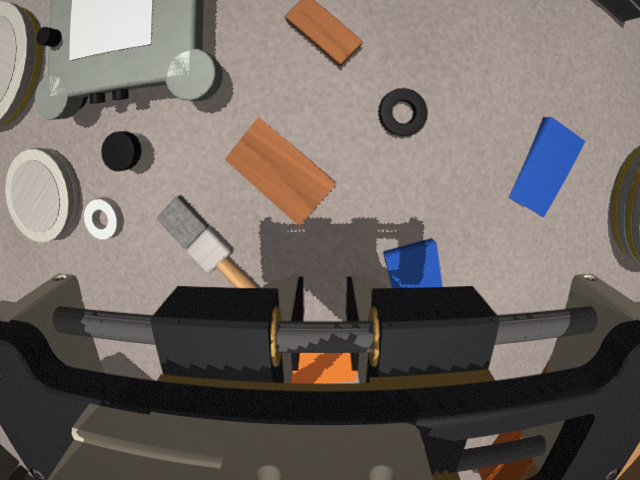

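The wrist view agrees with the other two. The wedge is at (285,170) px, length 110 mm, heading 73.5°, centre (607,-103). The lug is at (192,75), which puts the foot at about (669,8). The wedge has to turn about 15° clockwise to aim at the foot, so I'll nudge its +x flank near the thick end with closed fingers.

Emit:
carry_out:
  rows:
    - [15,0,-35,7]
    - [30,0,-70,14]
    - [45,0,-105,21]
    - [53,-1,-140,28]
    - [53,-1,-175,35]
    - [53,-1,-205,36.4]
    - [53,-1,-225,36.4]
    - [53,-1,-238,36.4]
    - [53,-1,-238,36.4]
    - [53,-1,-238,36.4]
  hand: 0

```text
time: 2.32
tool_pos: [652.4, -164.1, 8.6]
tcp_rot: [-2.644, 1.57, 3.114]
contact_force: [0.7, -0.2, 0.6]
grip_width: 0.1
```

Emit:
carry_out:
  rows:
    - [-4,2,0,0]
    - [-8,3.5,0,0]
    - [-12,5,0,0]
    - [-16,7,0,0]
    - [-20,9,0,0]
    - [-24,10.5,0,0]
    - [-27,12,0,0]
    - [-30,13,0,0]
    - [-30,13,0,0]
    - [-30,13,0,0]

```text
time: 3.15
tool_pos: [622.5, -151.0, 9.0]
tcp_rot: [-2.516, 1.57, -3.042]
contact_force: [0.9, -1.7, 3.5]
grip_width: 0.4
```

Emit:
carry_out:
  rows:
    - [15,-8,0,0]
    - [20,-10,10,0]
    - [20,-10,50,0]
    - [0,-20,90,0]
    - [-20,-30,130,0]
    - [-20,-30,150,0]
    - [-20,-30,150,0]
    - [-20,-30,150,0]
  hand: 20

```text
time: 3.82
tool_pos: [602.8, -181.4, 160.5]
tcp_rot: [0.056, 1.569, -0.47]
contact_force: [0.1, 0.3, -1.0]
grip_width: 19.9
```

```bash
cat > look.py <<'E'
from h import *
import sys
def look(name):
    T=pose();im=capture("wrist")[:,:,::-1].copy();cv2.imwrite(name,im)
    hsv=cv2.cvtColor(im,cv2.COLOR_BGR2HSV)
    m=cv2.inRange(hsv,(2,90,40),(14,210,220));N,l,s,c=cv2.connectedComponentsWithStats(m)
    for i in range(1,N):
        if s[i][4]>1000:
            cn=cv2.findContours((l==i).astype(np.uint8),0,1)[0][0]
            ap=cv2.approxPolyDP(cn,5,True)[:,0]
            print(s[i],[(tuple(q),wz(T,q,2)[:2].round(),wz(T,q,20)[:2].round()) for q in ap.tolist()])
    print("TCP",T[0].round(1),"toolz",T[1][:,2].round(3),"foot px",wpx(T,(669,8,61)).round())
    return T,im
E
python3 -c "
from look import *
look('pics/w2.png')"
```

```text
[ 406    0   59   79 3347] [((406, 0), array([760., -49.]), array([753., -53.])), ((423, 77), array([ 737., -117.]), array([ 732., -117.])), ((464, 72), array([ 774., -129.]), array([ 766., -129.])), ((449, 0), array([797., -65.]), array([788., -68.]))]
[ 236   65   76  135 9413] [((305, 65), array([654., -60.]), array([653., -63.])), ((236, 71), array([601., -33.]), array([604., -38.])), ((240, 199), array([ 546., -131.]), array([ 551., -130.])), ((311, 195), array([ 601., -160.]), array([ 604., -157.]))]
TCP [ 602.8 -181.4  160.5] toolz [ 0.865 -0.503  0.002] foot px [272. -33.]
```

View pics/w2.png

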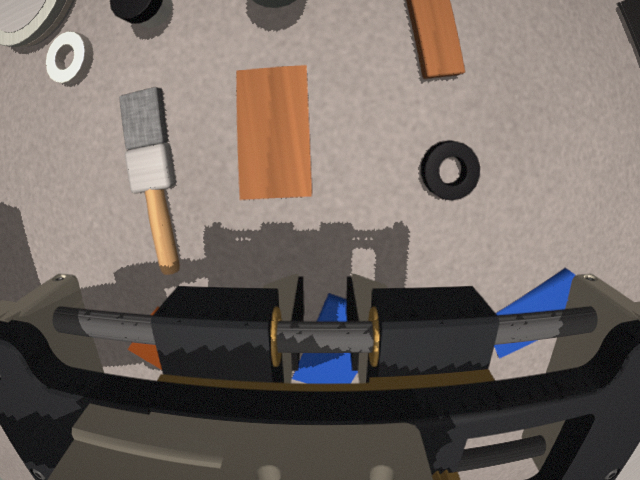

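The wrist view shows the wedge centred at (274,132) px with a heading of 62.7°. The bearing to the foot is about 57°. One blue decoy lies behind the wedge, so I'll check clearance there before lowering the fingers.

```bash
python3 - <<'E'
from h import *
T=pose()
print("blue",[onz("scene",p,10)[:2].round() for p in [(193,234),(222,258),(207,272),(177,246)]])
print("bluetop in wrist",wz(T,(330,293),20).round(),"brush end",wz(T,(170,268),10).round())
im=cv2.imread("pics/w2.png");print(im[5:30:8,270])
E
```

```text
blue [array([ 497., -320.]), array([ 572., -249.]), array([ 607., -283.]), array([ 529., -356.])]
bluetop in wrist [ 573. -240.   20.] brush end [ 451. -148.   10.]
[[45 49 48]
 [76 79 87]
 [74 79 84]
 [76 79 87]]
```

Emit:
carry_out:
  rows:
    - [-20,6,-35,-2.6]
    - [-42,12.5,-70,-2.6]
    - [-42,12.5,-105,-2.6]
    - [-42,12.5,-135,-2.6]
    - [-42,12.5,-152,-2.6]
    - [-42,12.5,-152,-2.6]
    - [-42,12.5,-152,-2.6]

```text
time: 4.45
tool_pos: [558.5, -167.2, 3.6]
tcp_rot: [-2.997, 1.563, 2.715]
contact_force: [-0.3, -0.1, 0.7]
grip_width: 20.2
```

Emit:
carry_out:
  rows:
    - [3,5,0,0]
    - [6,9,0,0]
    - [9,14,0,0]
    - [12,18,0,0]
    - [14,22,0,0]
    - [17,26,0,0]
    - [19,30,0,0]
    - [22,34,0,0]
    - [24,38,0,0]
    - [27,42,0,0]
    - [30,46,0,0]
    - [33,51,0,0]
    - [36,55,0,0]
    - [36,55,0,0]
    - [36,55,0,0]

```text
time: 5.7
tool_pos: [594.7, -111.8, 3.5]
tcp_rot: [-3.003, 1.563, 2.71]
contact_force: [0.3, -0.7, 0.9]
grip_width: 19.7
```

```bash
python3 -c "
from look import *
look('pics/w3.png')"
```

```text
[  543     0    93   159 10414] [((543, 0), array([762., -44.]), array([748., -45.])), ((572, 153), array([ 737., -118.]), array([ 726., -110.])), ((591, 158), array([ 748., -126.]), array([ 735., -117.])), ((634, 149), array([ 781., -138.]), array([ 765., -127.])), ((628, 76), array([ 796., -100.]), array([778., -94.])), ((611, 0), array([810., -59.]), array([791., -58.]))]
[  260    24   147   263 37911] [((264, 26), array([638.,   6.]), array([638.,  -0.])), ((262, 285), array([571., -92.]), array([578., -87.])), ((403, 285), array([ 628., -128.]), array([ 629., -119.])), ((403, 28), array([688., -27.]), array([682., -29.]))]
TCP [ 594.7 -111.8    3.5] toolz [ 0.842 -0.54  -0.007] foot px [319. -83.]
```

View pics/w3.png

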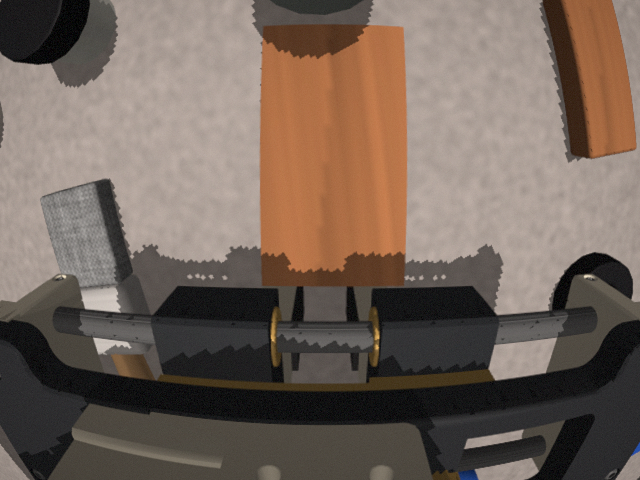

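The wedge is flush with the fingers, heading 57.2°. The lug shows at (313,8) px, so the foot is about 5 mm left of the mid-line and about 19 mm ahead of the thin edge. Roughly 48 mm of push remains.

Emit:
carry_out:
  rows:
    - [1.3,2.1,2,0]
    - [2.6,4.2,3,0]
    - [4,6.4,3,0]
    - [5.3,8.5,3,0]
    - [6.6,10.6,3,0]
    - [8,12.7,3,0]
    - [9.2,14.8,3,0]
    - [10.5,17,3,0]
    - [11.8,19,3,0]
    - [13.1,21,3,0]
    - [14.4,23.2,3,0]
    - [15.7,25.3,3,0]
    - [17,27.5,3,0]
    - [18.4,29.6,3,0]
    - [18.4,29.6,3,0]

```text
time: 7.0
tool_pos: [612.8, -82.7, 6.5]
tcp_rot: [-2.887, 1.563, 2.826]
contact_force: [-2.0, -2.7, 1.3]
grip_width: 20.2
```

Emit:
carry_out:
  rows:
    - [0.5,0.9,0,0]
    - [1,1.7,0,0]
    - [1.6,2.5,0,0]
    - [2.1,3.4,0,0]
    - [2.6,4.2,0,0]
    - [2.6,4.2,0,0]

```text
time: 7.5
tool_pos: [615.2, -79.0, 6.6]
tcp_rot: [-2.8, 1.563, 2.913]
contact_force: [-2.4, -4.7, 1.8]
grip_width: 19.7
```

Emit:
carry_out:
  rows:
    - [0.5,0.9,0,0]
    - [1,1.7,0,0]
    - [1.6,2.5,0,0]
    - [2.1,3.4,0,0]
    - [2.1,3.4,0,0]

```text
time: 7.92
tool_pos: [617.2, -75.9, 6.6]
tcp_rot: [-2.743, 1.562, 2.969]
contact_force: [-1.8, -3.4, 1.6]
grip_width: 19.8
```

Emit:
carry_out:
  rows:
    - [0.5,0.9,0,0]
    - [1,1.7,0,0]
    - [1.6,2.5,0,0]
    - [1.6,2.5,0,0]

```text
time: 8.25
tool_pos: [618.6, -73.5, 6.5]
tcp_rot: [-2.712, 1.562, 3.001]
contact_force: [-2.0, -3.2, 2.0]
grip_width: 20.0
```

Emit:
carry_out:
  rows:
    - [0.5,0.9,0,0]
    - [1,1.7,0,0]
    - [1.6,2.5,0,0]
    - [1.6,2.5,0,0]

```text
time: 8.58
tool_pos: [620.2, -71.1, 6.6]
tcp_rot: [-2.688, 1.562, 3.025]
contact_force: [-2.5, -3.3, 2.4]
grip_width: 19.8
```

Emit:
carry_out:
  rows:
    - [0.5,0.9,0,0]
    - [1,1.7,0,0]
    - [1,1.7,0,0]

```text
time: 8.83
tool_pos: [621.1, -69.4, 6.6]
tcp_rot: [-2.679, 1.562, 3.034]
contact_force: [-2.0, -3.6, 1.7]
grip_width: 20.1
```

Emit:
carry_out:
  rows:
    - [0.5,0.9,0,0]
    - [1,1.7,0,0]
    - [1,1.7,0,0]

```text
time: 9.08
tool_pos: [622.1, -67.8, 6.6]
tcp_rot: [-2.68, 1.562, 3.032]
contact_force: [-2.7, -4.4, 1.3]
grip_width: 19.8
```

Emit:
carry_out:
  rows:
    - [0.5,0.9,0,0]
    - [1,1.7,0,0]
    - [1,1.7,0,0]

```text
time: 9.33
tool_pos: [623.2, -66.0, 6.6]
tcp_rot: [-2.68, 1.562, 3.032]
contact_force: [-2.7, -3.6, 1.6]
grip_width: 20.2
```

Emit:
carry_out:
  rows:
    - [0.5,0.9,0,0]
    - [1,1.7,0,0]
    - [1,1.7,0,0]

```text
time: 9.58
tool_pos: [623.8, -64.9, 6.6]
tcp_rot: [-2.583, 1.561, 3.13]
contact_force: [-4.2, -5.6, 3.1]
grip_width: 20.0
```

```bash
python3 - <<'E'
from look import *
T,im=look('pics/w4.png')
s0=cv2.imread("pics/side0.png");s=capture("side")[:,:,::-1];sc=capture("scene")[:,:,::-1]
cv2.imwrite("pics/side1.png",s);cv2.imwrite("pics/scene1.png",sc)
c=lambda i,x,y,w,h:cv2.resize(i[y:y+h,x:x+w],(400,300),interpolation=cv2.INTER_CUBIC)
r=np.vstack([np.hstack([c(s0,240,200,120,90),c(s,240,200,120,90)]),np.hstack([c(sc,260,220,120,90),cv2.resize(im,(400,300))])])
cv2.imwrite("pics/m1.png",r)
E
```

```text
[  544   101    76   167 10440] [((610, 101), array([806., -60.]), array([791., -53.])), ((544, 110), array([762., -45.]), array([751., -40.])), ((556, 256), array([ 737., -118.]), array([ 729., -105.])), ((572, 267), array([ 744., -131.]), array([ 735., -116.])), ((618, 250), array([ 779., -142.]), array([ 767., -126.])), ((618, 154), array([798., -88.]), array([784., -79.]))]
[  262   112   144   175 17764] [((405, 112), array([698., -13.]), array([695., -11.])), ((386, 144), array([683., -20.]), array([681., -18.])), ((355, 166), array([667., -21.]), array([667., -19.])), ((303, 174), array([645., -12.]), array([648., -11.])), ((262, 160), array([634.,   3.]), array([637.,   3.])), ((265, 285), array([600., -47.]), array([607., -42.])), ((402, 285), array([656., -83.]), array([657., -74.]))]
TCP [623.8 -64.9   6.6] toolz [ 0.842 -0.54  -0.008] foot px [321.  96.]
```

View pics/m1.png

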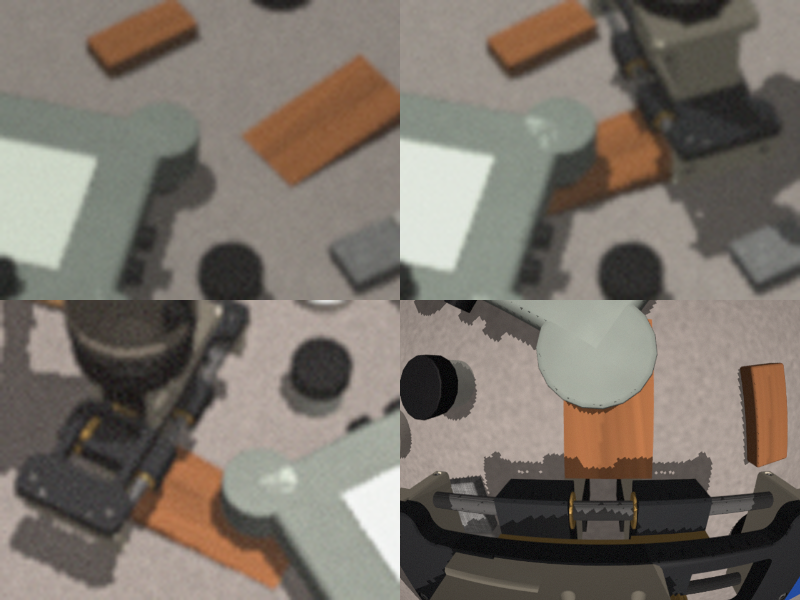

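The montage shows the thin end well under the lug (wrist lug at ≈(317,88) px). The lug is higher in the side crop than before, and the force has started to climb. I'll push a little further to confirm the hard stop.

Emit:
carry_out:
  rows:
    - [0.5,0.9,0,0]
    - [1,1.7,0,0]
    - [1,1.7,0,0]
    - [1,1.7,0,0]

```text
time: 10.07
tool_pos: [623.9, -64.6, 6.6]
tcp_rot: [-2.452, 1.559, -3.023]
contact_force: [-5.1, -8.9, 3.5]
grip_width: 20.1
```

```bash
python3 - <<'E'
from h import *
T=pose();print(wz(T,(317,88),68).round())
im=capture("wrist")[:,:,::-1]
# lug circle edge: fit via grey-green mask
hsv=cv2.cvtColor(im,cv2.COLOR_BGR2HSV);m=cv2.inRange(im,(60,60,60),(255,255,255))
# orange wedge now
w=cv2.inRange(hsv,(2,90,40),(14,210,220))[:,230:420];ys,xs=np.nonzero(w);xs=xs+230
r=[(y,xs[ys==y].min(),xs[ys==y].max()) for y in (230,250,270)]
for y,a,b in r: print(y,a,b,wz(T,(a,y),15).round(1),wz(T,(b,y),15).round(1))
E
```

```text
[669.  10.  68.]
230 262 404 [619.4 -21.2  15. ] [670.3 -53.7  15. ]
250 262 404 [614.2 -28.5  15. ] [665.9 -61.6  15. ]
270 263 403 [609.1 -36.3  15. ] [661.1 -69.6  15. ]
```

The push has stalled at about 10 N with no further travel, so the viewer is at its hard stop. The foot is about 5 mm off the wedge's mid-line. I'll back off and go press the corner.

Emit:
carry_out:
  rows:
    - [-3,-5,0,0]
    - [-10,-16,0,0]
    - [-16,-25,0,0]
    - [-16,-25,35,0]
    - [-16,-25,70,0]
    - [-16,-25,100,0]
    - [-5,-5,100,0]
    - [10,20,100,0]
    - [25,45,100,0]
    - [40,65,95,0]
    - [45,74,85,0]
    - [45,74,80,0]
    - [45,74,80,0]
    - [45,74,80,0]
  hand: 0

```text
time: 11.28
tool_pos: [667.8, 8.1, 85.7]
tcp_rot: [-2.468, 1.557, -3.039]
contact_force: [0.0, -0.1, 0.2]
grip_width: 0.4
```

```bash
python3 - <<'E'
from h import *
o=get_obs();print(o["time"],o["tool_pos"],o["contact_force"])
s0=cv2.imread("pics/side1.png");s=capture("side")[:,:,::-1]
im=capture("wrist")[:,:,::-1];cv2.imwrite("pics/w5.png",im);cv2.imwrite("pics/side2.png",s)
c=lambda i,x,y,w,h:cv2.resize(i[y:y+h,x:x+w],(400,300),interpolation=cv2.INTER_CUBIC)
cv2.imwrite("pics/m2.png",np.hstack([c(s,240,200,120,90),cv2.resize(im,(400,300))]))
E
```

```text
11.2833 [667.78719069   8.07396484  85.67156626] [ 0.02170028 -0.10473618  0.16483871]
```

View pics/m2.png

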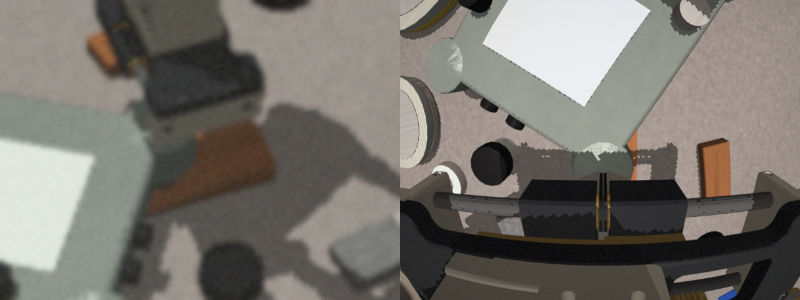

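The closed fingers are over the lug (wrist view: lug at about (603,160), fingers at (603,210)), and the wedge stayed put. Pressing now.

Emit:
carry_out:
  rows:
    - [0,0,-4,0]
    - [0,0,-8,0]
    - [0,0,-12,0]
    - [0,0,-15,0]
    - [0,0,-17,0]
    - [0,0,-17,0]

```text
time: 11.88
tool_pos: [668.2, 7.9, 69.0]
tcp_rot: [-2.465, 1.558, -3.037]
contact_force: [-0.4, 0.3, 0.6]
grip_width: 0.2
```

Emit:
carry_out:
  rows:
    - [0,0,-1,0]
    - [0,0,-2,0]
    - [0,0,-2,0]
    - [0,0,-2,0]

```text
time: 12.22
tool_pos: [668.4, 8.0, 68.3]
tcp_rot: [-2.434, 1.559, -3.006]
contact_force: [-2.1, -0.1, 5.5]
grip_width: 0.7
```

Contact came at z ≈ 68.3 mm, which is the level deck height. I'll press to about 10 N and hold.

Emit:
carry_out:
  rows:
    - [0,0,-0.8,0]
    - [0,0,-1.5,0]
    - [0,0,-1.5,0]
    - [0,0,-1.5,0]
    - [0,0,-1.5,0]

```text
time: 12.63
tool_pos: [668.6, 8.0, 68.2]
tcp_rot: [-2.401, 1.56, -2.973]
contact_force: [-2.8, -0.2, 8.4]
grip_width: 0.4
```

Emit:
carry_out:
  rows:
    - [0,0,-0.8,0]
    - [0,0,-1.5,0]
    - [0,0,-1.5,0]
    - [0,0,-1.5,0]

```text
time: 12.97
tool_pos: [668.7, 8.0, 68.2]
tcp_rot: [-2.361, 1.561, -2.933]
contact_force: [-3.9, 0.3, 11.0]
grip_width: 0.2
```

Emit:
carry_out:
  rows:
    - [0,0,5,0]
    - [0,0,30,0]
    - [-20,-30,60,0]
    - [-45,-60,100,0]
    - [-65,-95,130,0]
    - [-80,-120,150,0]
    - [-80,-120,150,0]
    - [-80,-120,150,0]
    - [-80,-120,150,0]

```text
time: 13.72
tool_pos: [588.9, -112.7, 219.0]
tcp_rot: [-2.279, 1.563, -2.852]
contact_force: [1.1, 0.9, 0.3]
grip_width: 0.7
```

```bash
python3 - <<'E'
from look import *
T,im=look('pics/w6.png')
s=capture("side")[:,:,::-1];s0=cv2.imread("pics/side1.png")
c=lambda i,x,y,w,h:cv2.resize(i[y:y+h,x:x+w],(400,300),interpolation=cv2.INTER_CUBIC)
cv2.imwrite("pics/m3.png",np.vstack([np.hstack([c(s0,240,200,120,90),c(s,240,200,120,90)]),np.hstack([cv2.resize(im,(400,300)),cv2.resize(s,(400,300))])]))
E
```

```text
[ 302   26   63  108 4277] [((362, 26), array([717.,  20.]), array([713.,  16.])), ((354, 26), array([710.,  24.]), array([706.,  20.])), ((357, 49), array([699.,   2.]), array([696.,  -1.])), ((339, 73), array([670., -10.]), array([668., -12.])), ((319, 75), array([652.,  -1.]), array([651.,  -3.])), ((302, 65), array([644.,  17.]), array([643.,  14.])), ((302, 132), array([607., -40.]), array([608., -41.])), ((364, 132), array([659., -74.]), array([658., -72.]))]
[ 434   51   50   81 2793] [((467, 51), array([800., -55.]), array([792., -55.])), ((434, 58), array([763., -45.]), array([756., -45.])), ((452, 131), array([ 739., -120.]), array([ 734., -116.])), ((483, 125), array([ 774., -131.]), array([ 767., -127.]))]
TCP [ 588.9 -112.7  219. ] toolz [ 0.84  -0.543 -0.005] foot px [328.  47.]
```

View pics/m3.png

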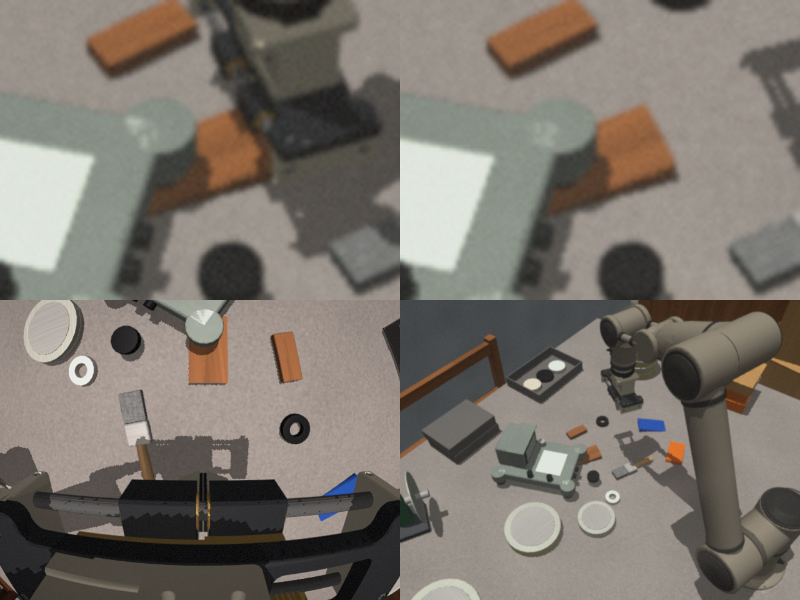

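The wedge's thick end is still at about (633,-57), where it was before the press. The lug is as high as before, nothing else has moved, and the arm is clear. Handing in.

```bash
python3 -c "
from plant import *
print(close_job())"
```

```text
the job is handed in; nothing more can be done
None
```

I pushed the wedge under the short foot until the viewer stood level, pressed the corner to check it, and handed the job in about 14 s into the 56 s limit. `close_job()` reports no verdict, so this rests on my own checks.

**What I did:** I nudged the wedge's flank to turn it about 11° towards the foot. I then pushed it thin end first, with both fingers flat on the thick end. At the end it stopped moving while the push force rose to about 10 N, which I took as the hard stop at level. After backing off, I pressed the corner lug with 5.5, then 8.4, then 11 N.

**Last checks:**
- **Level:** the fingers met the deck at 68.3 mm, against 68 mm when level, and it gave only about 0.1 mm up to 11 N.
- **Foot on the wedge:** the foot sits about 5 mm off the wedge's mid-line, within the 20 mm allowed.
- **Wedge at rest:** it lay flat and in the same place, within a millimetre or two, before and after the press.
- **Everything else:** the block measured within about 2 mm of where it started. The other things I only compared by eye in the last views, and none looked moved. The arm was clear of everything.

None of the checks failed. The early scene and side views disagreed by about 1 cm on where the lug was, and the closer wrist views settled that.

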